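Seat the keyed collar on the keyed drive shaft

ROBOT

A 6-joint arm with a two-finger parallel gripper is mounted at the origin on a cart in front of the work surface, level with it; the furniture and walls round the work are solid. World frame = base frame: x ahead of the robot, y to its left, z up, the work surface at z = 0. Lengths are in m, angles in rad, forces in N, time in s.
With the tool pointing down it reaches from about 0.375 to 0.9 m from the base axis. Payload 3.1 kg.
Tool frame: the origin (TCP) lies on the centre line of the jaws, within the pads' length; the fingertips stand robot.finger_overhang ahead of it and the grasp point (between the pads) lies 2 mm behind it (robot.finger_overhang is the distance from the TCP to the fingertips, in m); z points along the fingers, y is the direction in which the jaws open and shut (so a half turn about z gives the same grasp; the last joint's range is limited). The gripper opens to 87 mm and grips with 3 to 60 N. Pads are 19 mm wide; open, the fingers measure 117 mm over their backs; the gripper's body (75 mm by 190 mm) begins 51 mm behind the grasp point.
Start: joints at [-1.284, 0.527, 1.433, -0, 1.181, -0.178], TCP at [0.28, -0.559, 0.24] pointing down, gripper open.
Joint ranges: [-3.08, 3.08], [-0.75, 2.2], [0.22, 2.44], [-1.43, 4.57], [0, 2.65], [-2.85, 2.85]. Speed limits (rad/s): [2.79, 2.79, 3.14, 3.14, 3.14, 3.14].

INTERFACE

Orientations are given as a unit quaternion [x, y, z, w].
In Python, from rig import robot gives the robot as it stands. The module is installed in compiled form; this text tells all that it offers.
- The arm moves only by the tool step_arm, never from a script. Its arguments are lists of equal length, an entry for each row: "slide": the shift along the tool's x, y, z in mm, a list of three; "twist": the turn about the tool's z in degrees. A call has 1 to 20 rows; each row shifts and turns the commanded pose from where the row before left it, along the tool's axes as they then stand; what a row does not reach is not made up. A row lasts 1/12 s, in which the tool goes at most 41.7 mm and 7.16 degrees, less where a joint would pass 70% of its speed; a pose out of reach is approached as far as the arm can. A call is refused whole if a number of a shift passes 41.7 or a number of a turn 7.16, either way. A call with a gripper value outside its range is refused whole. "jaw" is the finger opening in mm, from 0 to 87, set as the call begins (left out, the last holds). The fingers move at their own pace and stop on an object; "force" is the grip in N (left out, the last holds). Time passes only in rows, so rows that do not move let the fingers close. It gives the time, the measured TCP pose, the force and the opening at its end, in the units of the state.
- robot.get_obs(): the state, without advancing time (a new reading comes with each control period).
- robot.camera(name): name is "side" or "top"; returns a dict with "color" (480x640x3 uint8, blue, green, red), "depth" (480x640 float32, m along the optical axis (not along the pixel's ray), 0 where there is no reading), "camera_matrix" (3x3 intrinsics, pixels), "origin" and "orientation" of the camera in the world. Camera axes: x right, y down, z forward; pixel columns grow to the right and rows downward; lengths in m; the calibration is good to about 2 mm. A picture is of the moment at which its call begins.
- robot.hand_in(): hands the job in, once; it reports no verdict.
The state is a dict: "time": time; "q": joint angles; "joint_velocities": joint speeds; "joint_torque": joint torques, N m; "position": TCP position; "tool_rot": TCP orientation; "ft_force": force on the tool from outside, world axes, zero at the start; "moment": the same for the moment, N m; "grip_width": finger opening in m.
Only numpy, scipy, OpenCV 4.12 (cv2) and the standard library are available. Lean on these libraries where they do the work, as an engineer would, in place of code of your own. Each camera call takes 0.05 s, during which the arm holds its last target.

TASK

Put the loose keyed collar, right way up as it lies, over the upright drive shaft, turn it there until its two inner tabs drop into the shaft's keyways, and slide it down until its foot is fully home on the base. The tabs bend easily, so press only lightly while you search, always under 40 N; leave the other things where they are and let go of the collar at the end.

Things in the scene. Friction and masses are not known exactly. Their poses are not given: they have to be found in the camera images.
- collar_mid (a point): Centre (half-way up) of the loose keyed collar: a dark steel sleeve, about 180 g, lying foot down on the bench. 28 mm tall; round hub of 50 mm outside diameter (grip it anywhere round); foot flange of 62 mm diameter, 5 mm thick, with an 8 mm wide ear that sticks out 8 mm from its rim. Bore about 34 mm, open through. z up along the bore, +x towards the ear; at the start +x is within 0.6 rad of world +x.
- collar_tab (a point): Middle of one of the collar's two inner tabs, the one on the ear's side; the other stands opposite, mirrored through the axis. Each tab is 6 mm wide and stands 6 mm inward from the bore wall, only in the top 8 mm of the collar (20 to 28 mm above the foot's underside). 15 mm from the collar's axis; axes as collar_mid.
- drive_base: Aluminium base fixed to the bench: round flange of 96 mm diameter, 12 mm high, four bolt heads (to 16 mm), and a 62 mm seat boss whose top is 20 mm above the bench. Origin: centre of the underside, on the shaft's axis; z up. A small square lug on the flange rim points along its +x. It carries the upright shaft, which is held stiffly and does not turn.
- seat (a point): Point on the shaft's axis at the height of the seat (20 mm above the bench); axes as the base. When the collar is home its centre is 14 mm above this point. With the tabs not over the keyways the collar stops 12 mm higher, its tabs on the shaft's top.
- shaft_top (a point): Centre of the top of the steel shaft (32 mm diameter, 32 mm long above the seat, top edge chamfered 1.5 mm); axes as the base. Two opposite keyways, 8.2 mm wide and 6.5 mm deep, run its whole length, open at the top. Their line is not measured: one lies anywhere within 1.0 rad either side of the base's +x (the lug). The tabs go in, either way round, when within about 0.07 rad of it.
- weight_a_mid (a point): Bystander: centre of a brass weight with a knob, 36 mm diameter, 40 mm tall. Leave it where it is.
- fitting_1_mid (a point): Bystander: centre of a brass hose fitting, 22 x 47 x 19 mm, lying. Leave it where it is.
- tin_12_mid (a point): Bystander: centre of a round aluminium tin with lid, 64 mm diameter, 34 mm tall. Leave it where it is.
- ptfe_tape_mid (a point): Bystander: centre of a small roll of tape, 59 mm diameter, 19 mm tall, lying flat. Leave it where it is.
Things that resemble listed ones, but are neither listed nor needed, are in the scene too. Leave any green or pink look-alike of the part that bears collar_mid alone.

How it is judged:
By the outcome, as a careful person would: the job done as asked, in the order asked, and still so for the second after the job is handed in, with the robot touching nothing.
It also fails if it takes over 64 s, if anything falls off the work surface, if the arm or the gripper's body presses on something with over 40 N, if the wrist force passes 120 N, or if a joint passes its speed limit or range.

## Working session

There is one attempt and no reset: what is moved stays moved. The work goes in short steps, Python scripts to look and compute and a tool call to move; the robot and the scene stay as the last step left them, time stands still between calls to the robot, and variables do not carry over. Pictures are saved under pics/ and viewed, and the job is handed in when it is done.

Besides the shell and the picture viewer there is one more tool, called after "Call:" as name(argument=value, ...), one argument or row to a line, values as JSON. step_arm: Moves the arm, as the interface text tells. Its arguments: {"type":"object","properties":{"slide":{"type":"array","items":{"type":"array","items":{"type":"number"}}},"twist":{"type":"array","items":{"type":"number"}},"jaw":{"type":"number"},"force":{"type":"number"}},"required":["slide","twist"]}

```bash
mkdir -p pics
cat > h.py <<'E'
import numpy as np,cv2
from rig import robot
from scipy.spatial.transform import Rotation as R
def cam(n):
    c=robot.camera(n); np.savez(f'{n}.npz',**c); return c
def load(n): return dict(np.load(f'{n}.npz'))
def cloud(c):
    K=c['camera_matrix'];d=c['depth'];v,u=np.mgrid[:480,:640]
    p=np.stack([(u-K[0,2])/K[0,0]*d,(v-K[1,2])/K[1,1]*d,d],-1)
    return p@R.from_quat(c['orientation']).as_matrix().T+c['origin']
E
python3 - <<'E'
from h import *
o=robot.get_obs();print(o,robot.finger_overhang)
for n in('top','side'):
    c=cam(n);cv2.imwrite(f'pics/{n}0.png',c['color']);print(n,c['camera_matrix'],c['origin'],R.from_quat(c['orientation']).as_matrix())
E
```

```text
{'time': 0.0, 'q': array([-1.28450302e+00,  5.28465850e-01,  1.43392547e+00, -4.32925017e-06,
        1.18137832e+00, -1.78518386e-01]), 'joint_velocities': array([ 5.11379490e-04, -3.40764480e-04, -1.30871345e-05, -1.70883410e-04,
       -5.65260990e-04, -2.02730115e-04]), 'joint_torque': array([-3.85382819e-06, -4.40042210e+01, -1.76594746e+01,  6.32400624e-02,
        5.81498339e-02, -1.75157998e-04]), 'position': array([ 0.27997177, -0.55799652,  0.23856442]), 'tool_rot': array([ 9.73114332e-01,  2.30320021e-01, -6.06265429e-05, -1.08680593e-03]), 'ft_force': array([0.21217066, 0.35832824, 0.00968794]), 'moment': array([ 0.00294103, -0.00453081,  0.02285047]), 'grip_width': 0.08681157727062709} 0.017
top [[582.29328554   0.         320.66829413]
 [  0.         582.29328554 242.22943408]
 [  0.           0.           1.        ]] [ 0.36814342 -0.2548347   1.13603371] [[-1.07668019e-02 -9.90699327e-01  1.35642619e-01]
 [-9.99941836e-01  1.05815190e-02 -2.08689512e-03]
 [ 6.32180637e-04 -1.35657199e-01 -9.90755633e-01]]
side [[550.50970678   0.         319.37630083]
 [  0.         550.50970678 245.69722851]
 [  0.           0.           1.        ]] [ 0.25192718 -1.00219172  0.41567992] [[ 0.95718499 -0.09856492  0.27217982]
 [-0.28844845 -0.40394552  0.86811607]
 [ 0.02438002 -0.90945752 -0.41508149]]
```

View pics/top0.png

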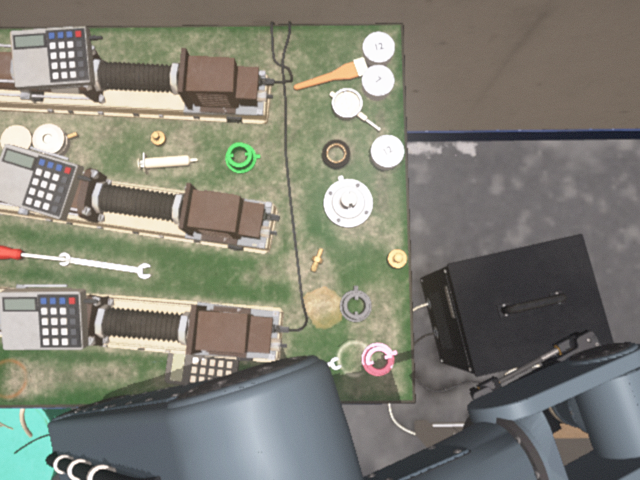

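View pics/side0.png

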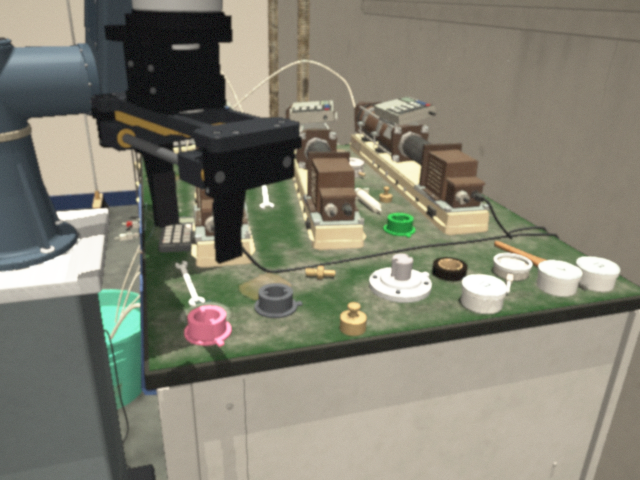

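Candidates for the collar in the top view are the dark grey ring (357,306), the pink look-alike (378,360), the green look-alike (241,157) and the dark tape roll (336,153). I choose the grey one at (357,306), which shows at (275,298) in the side view. The base and shaft are at top (348,202). Next I check it in a close crop.

Run:
```python
from h import *
c=load('top')
a=cv2.resize(c['color'][270:340,320:395],None,fx=5,fy=5,interpolation=cv2.INTER_CUBIC)
b=cv2.resize(c['color'][167:237,310:385],None,fx=5,fy=5,interpolation=cv2.INTER_CUBIC)
cv2.imwrite('pics/crop0.png',np.hstack([a,b]))
P=cloud(c);x=P.reshape(-1,3)
def fit(m,name):
    q=x[m]; 
    (cc,r,_)=cv2.minAreaRect((q[:,:2]*1000).astype(np.float32)); (e,rr)=cv2.minEnclosingCircle((q[:,:2]*1000).astype(np.float32))
    print(name,len(q),cc,r,'circ',e,rr, 'z',np.percentile(q[:,2],[5,50,95]))
def reg(u,v,h):
    m=np.zeros((480,640),bool);m[v-h:v+h,u-h:u+h]=1;return m.ravel()
print(P[306,357],P[202,348])
r=reg(357,306,28);print('bench',np.median(x[r][:,2]))
fit(r&(x[:,2]>.020)&(x[:,2]<.04),'collar top'); fit(r&(x[:,2]>.003)&(x[:,2]<.04),'collar all')
r=reg(348,202,34)
print(np.histogram(x[r][:,2],bins=np.arange(0,.07,.002)))
fit(r&(x[:,2]>.046)&(x[:,2]<.06),'shaft');fit(r&(x[:,2]>.007)&(x[:,2]<.03),'flange');fit(r&(x[:,2]>.0175)&(x[:,2]<.023),'boss')
```

```text
[ 0.39807727 -0.32643054 -0.0009916 ] [ 0.59327565 -0.30985444  0.05080177]
bench 0.002128522318701531
collar top 316 (398.41070556640625, -321.9176940917969) (47.8029670715332, 47.21529769897461) circ (398.50201416015625, -322.2748718261719) 24.92780303955078 z [0.02444355 0.02801059 0.03179019]
collar all 1179 (399.23828125, -325.481201171875) (107.05350494384766, 105.98392486572266) circ (398.9973449707031, -324.5649108886719) 73.32917022705078 z [0.00313112 0.00502113 0.03001936]
(array([966, 780, 321,  83, 128, 268, 346, 223, 135, 214, 183,  87,  23,
         1,   1,   3,   6,   4,   3,   4,   3,   3,   5,   8,  39,  68,
        56,  24,   2,   1,   0,   0,   0,   0]), array([0.   , 0.002, 0.004, 0.006, 0.008, 0.01 , 0.012, 0.014, 0.016,
       0.018, 0.02 , 0.022, 0.024, 0.026, 0.028, 0.03 , 0.032, 0.034,
       0.036, 0.038, 0.04 , 0.042, 0.044, 0.046, 0.048, 0.05 , 0.052,
       0.054, 0.056, 0.058, 0.06 , 0.062, 0.064, 0.066, 0.068]))
shaft 198 (599.3116455078125, -311.2370300292969) (29.70499038696289, 31.191097259521484) circ (599.6865234375, -311.05072021484375) 16.13759994506836 z [0.04827453 0.05156299 0.05516555]
flange 1638 (605.6516723632812, -313.75787353515625) (129.44912719726562, 130.9352264404297) circ (620.8914184570312, -313.8729248046875) 81.92721557617188 z [0.00924445 0.0143467  0.02252088]
boss 490 (591.7659301757812, -305.3667297363281) (79.215087890625, 77.65892028808594) circ (596.5917358398438, -307.9234313964844) 43.632266998291016 z [0.0177362  0.0199183  0.02258355]
```

View pics/crop0.png

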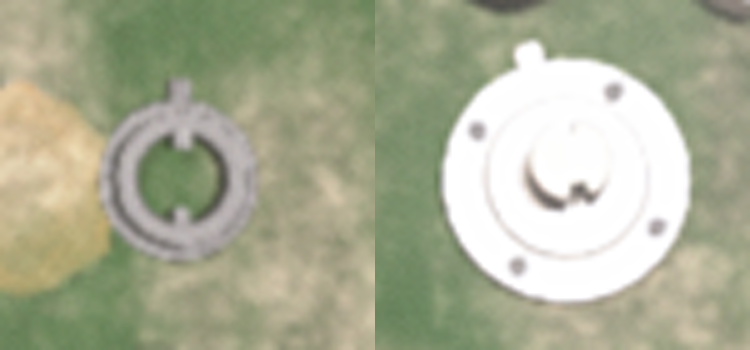

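The grey collar is right: hub with two tabs, ear pointing up in the image (≈ world +x), top at z≈28 mm. Next I refine the centres and keyway angle from rectified (metric) crops.

```bash
cat >> h.py <<'E'
def rect(c,cx,cy,z,half=45,s=5,img=None):
    # metric top-down patch at height z: up=+x, left=+y ; s px per mm
    n=2*half*s; jj,ii=np.meshgrid(np.arange(n),np.arange(n))
    X=cx+(half-(ii+.5)/s)/1000;Y=cy+(half-(jj+.5)/s)/1000
    p=(np.stack([X,Y,np.full_like(X,z)],-1)-c['origin'])@R.from_quat(c['orientation']).as_matrix()
    K=c['camera_matrix'];u=K[0,0]*p[...,0]/p[...,2]+K[0,2];v=K[1,1]*p[...,1]/p[...,2]+K[1,2]
    return cv2.remap(c['color'] if img is None else img,u.astype(np.float32),v.astype(np.float32),cv2.INTER_CUBIC)
def stretch(g,lo,hi): return np.clip((g.astype(float)-lo)/(hi-lo)*255,0,255).astype(np.uint8)
def mark(im,r,s=5,half=45):
    o=im.copy();q=half*s
    cv2.circle(o,(q,q),int(r*s),(0,0,255),1);cv2.line(o,(q-6,q),(q+6,q),(0,0,255),1);cv2.line(o,(q,q-6),(q,q+6),(0,0,255),1);return o
E
python3 - <<'E'
from h import *
t=load('top');s=load('side')
cc=(.3985,-.322);sh=(.5995,-.311)
A=mark(rect(t,*cc,.028,40,5),25,5,40);B=mark(rect(s,*cc,.028,40,5),25,5,40)
cv2.imwrite('pics/col1.png',np.hstack([A,B]))
A=mark(stretch(rect(t,*sh,.052,30,6),120,256),16,6,30);B=mark(stretch(rect(s,*sh,.052,30,6),60,240),16,6,30)
cv2.imwrite('pics/sh1.png',np.hstack([A,B]))
print(t['color'][190:215,338:360].min(-1))
E
```

```text
[[251 254 254 254 254 254 254 254 254 254 255 254 253 253 253 254 254 255
  255 254 250 250]
 [254 254 254 254 254 254 253 253 254 255 254 246 247 249 251 252 254 254
  254 255 254 251]
 [254 254 254 254 254 252 250 253 254 255 253 236 246 252 251 249 251 253
  254 254 255 254]
 [254 254 254 254 252 251 253 254 254 254 252 242 251 254 254 253 250 250
  254 254 254 254]
 [254 254 255 253 250 252 254 254 254 254 254 253 254 254 254 254 252 251
  253 254 254 254]
 [254 255 254 251 251 253 254 253 254 253 254 254 254 254 254 254 254 253
  251 254 254 254]
 [255 255 253 246 252 254 253 253 253 253 254 254 254 254 254 254 254 253
  249 253 254 254]
 [255 254 243 238 252 254 253 253 253 253 254 254 254 254 254 254 254 253
  249 250 254 254]
 [255 247 221 236 254 254 253 253 253 253 254 254 254 254 254 254 254 253
  250 250 254 254]
 [255 238 204 232 255 255 254 253 253 253 253 254 254 254 254 254 254 254
  251 251 254 254]
 [250 224 182 220 255 255 254 253 253 253 254 254 254 254 254 254 254 254
  250 251 254 254]
 [248 220 166 196 251 255 255 254 254 254 254 255 255 255 255 255 254 253
  2
[... 525 characters left out ...]
9 187 200 222 175 184 243 255
  255 255 254 254]
 [255 255 254 251 236 198 158 139 125 149 220 239 248 255 248 249 255 255
  255 254 254 254]
 [254 255 255 255 255 252 245 236 228 225 253 255 255 255 255 255 255 255
  254 254 254 254]
 [255 254 255 255 255 255 255 255 255 255 255 255 255 255 255 255 255 254
  254 254 254 255]
 [255 254 254 254 255 255 255 255 255 255 255 255 254 254 254 254 254 254
  254 254 255 255]
 [255 255 255 254 254 254 254 254 254 254 254 254 254 254 254 254 254 254
  254 255 255 253]
 [250 255 255 255 254 254 254 254 254 254 254 254 254 254 254 254 254 255
  255 255 253 239]
 [220 246 255 255 255 255 255 254 254 254 254 254 254 254 254 255 255 255
  255 252 237 232]]
```

View pics/col1.png

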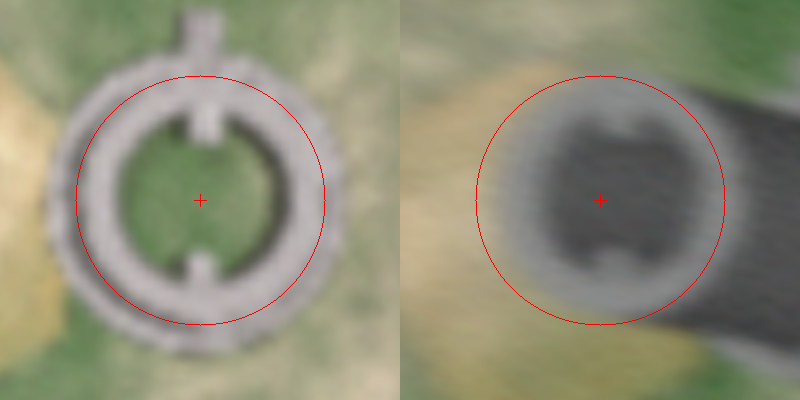

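View pics/sh1.png

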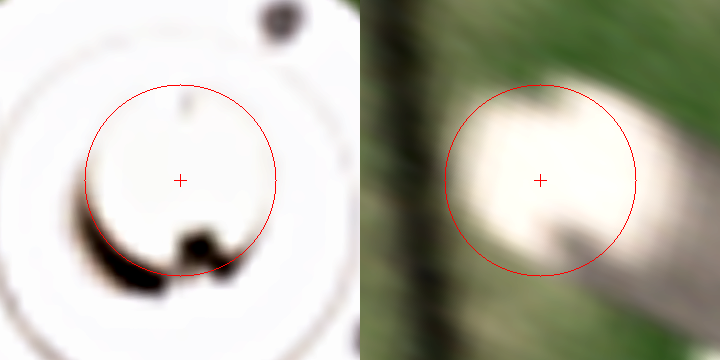

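Run:
```python
from h import *
t=load('top');K=t['camera_matrix'];Rm=R.from_quat(t['orientation']).as_matrix()
def pt(u,v,z):
    d=Rm@np.array([(u-K[0,2])/K[0,0],(v-K[1,2])/K[1,1],1]);return t['origin']+d*(z-t['origin'][2])/d[2]
c=pt(348.6,198.3,.052);print('shaft',c)
for p in((350.45,204),(349.1,192)):
    q=pt(*p,.052)-c;print(q*1000,np.arctan2(q[1],q[0]))
# collar hub circle fit by hough on rect
im=cv2.cvtColor(rect(t,.3985,-.322,.028,40,5),cv2.COLOR_BGR2GRAY)
print(cv2.HoughCircles(im,cv2.HOUGH_GRADIENT_ALT,1.2,10,param1=100,param2=.7,minRadius=70,maxRadius=135))
# lug
print('lug',pt(310+528/5-75,167+52/5,.012), 'flange c',pt(310+191/5,167+179/5,.012))
```

```text
shaft [ 0.60017253 -0.31105554  0.052     ]
[-11.05859715  -3.31736541   0.        ] -2.8501535911546427
[12.20609887 -1.16180032  0.        ] -0.09489606729542252
[[[202.8     195.6      90.35104]]]
lug [ 0.6510708  -0.29803037  0.012     ] flange c [ 0.59971795 -0.31218749  0.012     ]
```

Call:
step_arm(
  slide=[
    [0,0,0],
    [0,0,0],
    [0,0,0],
    [0,0,0],
    [0,0,0],
  ],
  twist=[6.7,6.7,6.7,6.5,0],
  jaw=87,
)

```text
time: 0.52
position: [0.2801, -0.5583, 0.239]
tool_rot: [1.0, -0.001, -0.0, -0.001]
ft_force: [-0.7, 0.7, 0.4]
grip_width: 0.0867
```

Call:
step_arm(
  slide=[
    [14.9,-29.5,17.4],
    [14.9,-29.5,17.4],
    [14.9,-29.5,17.4],
    [14.9,-29.5,17.4],
    [14.9,-29.5,17.4],
    [14.9,-29.5,17.4],
    [14.9,-29.5,17.4],
    [14.9,-29.5,17.4],
    [0,0,0],
    [0,0,0],
    [0,0,0],
  ],
  twist=[0,0,0,0,0,0,0,0,0,0,0],
)

```text
time: 1.43
position: [0.3997, -0.3232, 0.1004]
tool_rot: [1.0, 0.002, 0.0, 0.0]
ft_force: [0.5, -0.9, -0.4]
grip_width: 0.0867
```

Now I'm above the collar. I go down to TCP z≈0.026 (tips at about 9 mm, above the 5 mm foot).

Call:
step_arm(
  slide=[
    [-0.7,-0.7,15],
    [0,0,15],
    [0,0,15],
    [0,0,15],
    [0,0,10],
    [0,0,4],
    [0,0,0],
    [0,0,0],
    [0,0,0],
  ],
  twist=[0,0,0,0,0,0,0,0,0],
)

```text
time: 2.18
position: [0.3989, -0.3226, 0.0271]
tool_rot: [1.0, 0.0, 0.001, 0.001]
ft_force: [0.4, 0.2, -0.4]
grip_width: 0.0866
```

Run:
```python
from h import *
s=cam('side');t=cam('top')
cv2.imwrite('pics/pre.png',np.hstack([cv2.resize(s['color'][230:350,190:350],None,fx=2.5,fy=2.5),cv2.resize(t['color'][246:366,280:440],None,fx=2.5,fy=2.5)]))
```

```text
(no output)
```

View pics/pre.png

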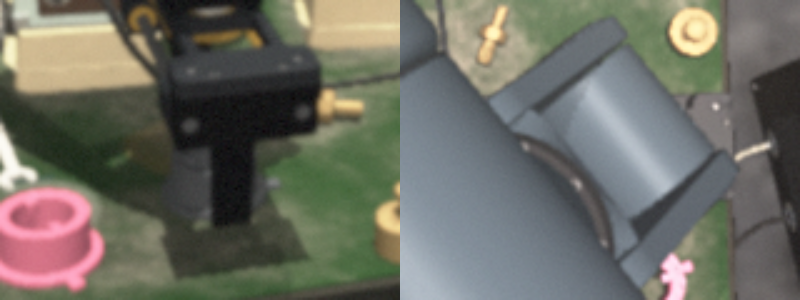

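The side view shows the near finger standing outside the hub and clear of the foot, with the collar between the fingers. The top view is hidden by the arm. Now I close the jaws.

Call:
step_arm(
  slide=[
    [0,0,0],
    [0,0,0],
    [0,0,0],
    [0,0,0],
    [0,0,0],
    [0,0,0],
    [0,0,0],
    [0,0,0],
  ],
  twist=[0,0,0,0,0,0,0,0],
  jaw=40,
  force=25,
)

```text
time: 2.95
position: [0.3987, -0.3221, 0.0264]
tool_rot: [1.0, 0.0, 0.0, 0.0]
ft_force: [0.7, -0.6, -0.4]
grip_width: 0.0491
```

Call:
step_arm(
  slide=[
    [0,0,-5],
    [0,0,-15],
    [0,0,-25],
    [0,0,-25],
    [0,0,0],
    [0,0,0],
  ],
  twist=[0,0,0,0,0,0],
)

```text
time: 3.45
position: [0.399, -0.3224, 0.0975]
tool_rot: [1.0, 0.0, 0.001, 0.001]
ft_force: [-1.0, -0.3, -2.0]
grip_width: 0.0493
```

Call:
step_arm(
  slide=[
    [20,-1,-10],
    [25,-1.5,0],
    [30,-2,0],
    [30,-2,0],
    [30,-2,0],
    [30,-2,0],
    [25,-0.5,0],
    [11,0,0],
    [0,0,0],
    [0,0,0],
    [0,0,0],
  ],
  twist=[0,0,0,0,0,0,0,0,0,0,0],
)

```text
time: 4.37
position: [0.5974, -0.3099, 0.1046]
tool_rot: [1.0, 0.0, -0.002, -0.001]
ft_force: [-0.1, -0.7, -1.5]
grip_width: 0.0493
```

Run:
```python
from h import *
s=cam('side');t=cam('top')
cv2.imwrite('pics/ab.png',np.hstack([cv2.resize(s['color'][190:310,330:490],None,fx=2.5,fy=2.5),cv2.resize(t['color'][142:262,268:428],None,fx=2.5,fy=2.5)]))
```

```text
(no output)
```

View pics/ab.png

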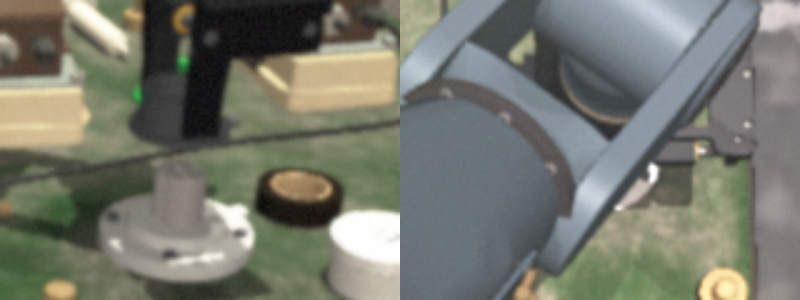

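The shaft now stands in the gripper's shadow, so it is no longer saturated in the side view. The collar hangs above it. I'll measure the keyway and the lateral offset from this.

Run:
```python
from h import *
s=load('side')
a=rect(s,.600,-.3115,.052,30,6); a=mark(stretch(a,40,200),16,6,30)
b=cv2.resize(s['color'][225:285,372:432],(720,720),interpolation=cv2.INTER_CUBIC)[:540]
g=cv2.resize(stretch(s['color'],20,200)[218:308,355:445],(540,540),interpolation=cv2.INTER_CUBIC)[:360]
f=mark(stretch(rect(s,.600,-.3115,.0782,50,4)[:],0,200),31,4,50)
cv2.imwrite('pics/k1.png',np.hstack([a,g[:,:440]]));cv2.imwrite('pics/f1.png',f)
```

```text
(no output)
```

View pics/k1.png

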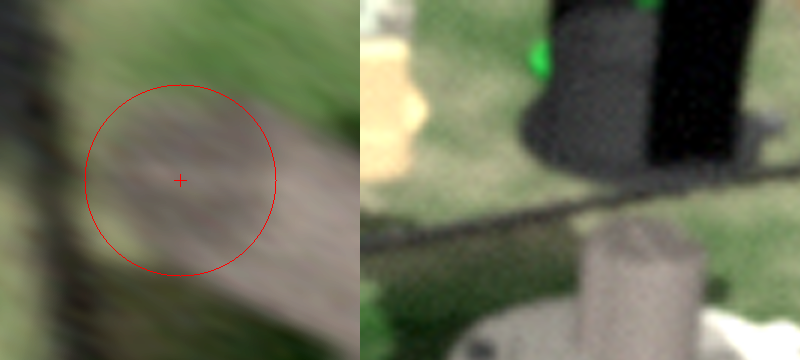

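View pics/f1.png

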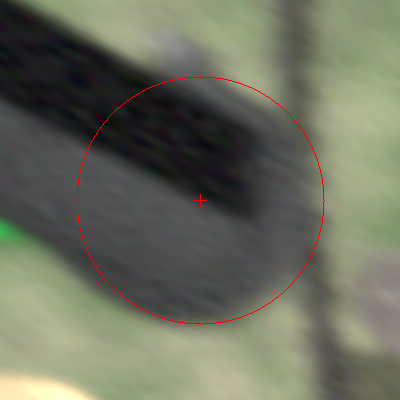

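Side view: the foot's centre is about 2 mm towards −x of the shaft's axis, which agrees with TCP x 0.5974 against the shaft at 0.600. I correct that, start the turn, and go down slowly.

Call:
step_arm(
  slide=[
    [2.6,1.4,0],
    [0,0,8],
    [0,0,8],
    [0,0,4],
    [0,0,0],
    [0,0,0],
    [0,0,0],
  ],
  twist=[-3,-3,0,0,0,0,0],
)

```text
time: 5.05
position: [0.6021, -0.3123, 0.0864]
tool_rot: [0.999, 0.052, 0.0, 0.0]
ft_force: [0.3, -0.5, -1.8]
grip_width: 0.0493
```

Call:
step_arm(
  slide=[
    [-1,0,2],
    [0,0,2],
    [0,0,2],
    [0,0,0],
    [0,0,0],
    [0,0,0],
  ],
  twist=[0,0,0,0,0,0],
)

```text
time: 5.55
position: [0.6012, -0.3123, 0.0803]
tool_rot: [0.999, 0.053, 0.0, 0.0]
ft_force: [1.4, -0.1, -1.6]
grip_width: 0.0496
```

Run:
```python
from h import *
for i in range(4):
    s=cam('side');o=robot.get_obs();print(o['position'],o['ft_force'])
b=cv2.resize(stretch(s['color'],20,200)[205:285,345:445],(800,640),interpolation=cv2.INTER_CUBIC)[:600]
cv2.imwrite('pics/k2.png',b)
```

```text
[ 0.60122057 -0.31233242  0.08039341] [ 0.23967764  0.04126204 -1.65110765]
[ 0.60123809 -0.312314    0.08042229] [-0.79401498 -0.97721336 -0.97832039]
[ 0.60122438 -0.31235848  0.080484  ] [-0.24531241  0.60982361 -1.94406576]
[ 0.60123962 -0.31236741  0.08045898] [-0.40442646 -0.23678906 -1.77277482]
```

View pics/k2.png

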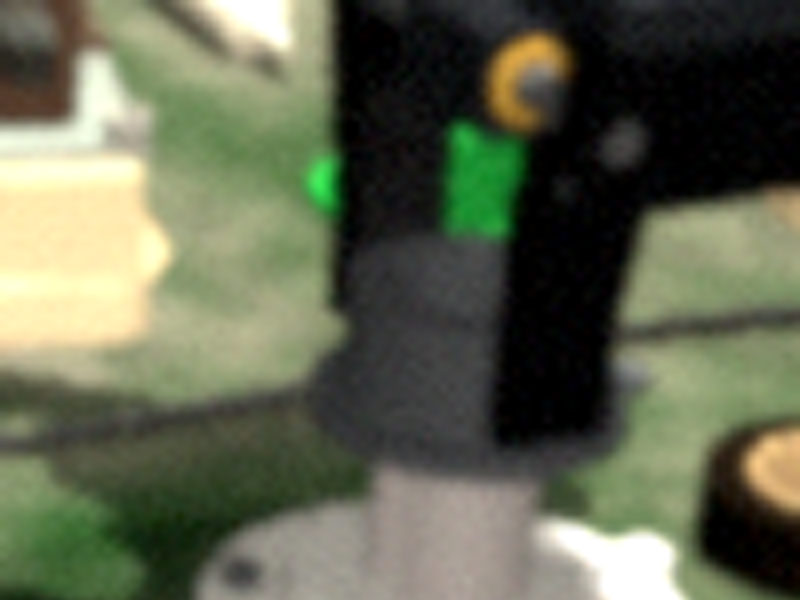

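The foot is now about 2.4 mm too far +x. The two side views bracket the target at TCP x≈0.599. I correct that and descend gently.

Call:
step_arm(
  slide=[
    [-2.1,-1,0],
    [0,0,0],
    [0,0,0],
    [0,0,1],
    [0,0,1],
    [0,0,1],
    [0,0,0],
    [0,0,0],
  ],
  twist=[0,0,0,0,0,0,0,0],
)

```text
time: 6.42
position: [0.599, -0.3116, 0.0773]
tool_rot: [0.999, 0.053, -0.0, 0.0]
ft_force: [-0.1, 0.5, -1.3]
grip_width: 0.0495
```

Call:
step_arm(
  slide=[
    [0,0,1],
    [0,0,1],
    [0,0,0],
    [0,0,0],
  ],
  twist=[0,0,0,0],
)

```text
time: 6.75
position: [0.5994, -0.3119, 0.0754]
tool_rot: [0.999, 0.053, 0.0, 0.0]
ft_force: [1.8, -1.5, -1.3]
grip_width: 0.0492
```

Call:
step_arm(
  slide=[
    [0,0,1],
    [0,0,1],
    [0,0,1],
    [0,0,0],
    [0,0,0],
  ],
  twist=[0,0,0,0,0],
)

```text
time: 7.17
position: [0.5994, -0.3119, 0.0724]
tool_rot: [0.999, 0.053, 0.001, 0.0]
ft_force: [2.3, -1.5, -1.8]
grip_width: 0.0494
```

Call:
step_arm(
  slide=[
    [0,0,1],
    [0,0,1],
    [0,0,1],
    [0,0,0],
    [0,0,0],
  ],
  twist=[0,0,0,0,0],
)

```text
time: 7.58
position: [0.5994, -0.3119, 0.0695]
tool_rot: [0.999, 0.053, 0.001, 0.0]
ft_force: [2.6, -2.2, -0.9]
grip_width: 0.0495
```

The bore is over the shaft and moves freely. I ease the small side force and continue towards the tab contact, expected at TCP z≈0.0584.

Call:
step_arm(
  slide=[
    [0.4,0.4,2],
    [0,0,2],
    [0,0,2],
    [0,0,1],
    [0,0,1],
    [0,0,0],
    [0,0,0],
  ],
  twist=[0,0,0,0,0,0,0],
)

```text
time: 8.17
position: [0.5995, -0.3119, 0.0611]
tool_rot: [0.999, 0.053, 0.0, 0.0]
ft_force: [2.3, -2.5, -1.5]
grip_width: 0.0493
```

Call:
step_arm(
  slide=[
    [0,0,1],
    [0,0,1],
    [0,0,0.5],
    [0,0,0],
    [0,0,0],
  ],
  twist=[0,0,0,0,0],
)

```text
time: 8.58
position: [0.5994, -0.3119, 0.0589]
tool_rot: [0.999, 0.053, 0.0, 0.0]
ft_force: [2.4, -2.4, 0.3]
grip_width: 0.0492
```

Call:
step_arm(
  slide=[
    [0,0,0.5],
    [0,0,0],
    [0,0,0],
  ],
  twist=[0,0,0],
)

```text
time: 8.83
position: [0.5995, -0.3119, 0.0584]
tool_rot: [0.999, 0.053, 0.0, 0.0]
ft_force: [3.1, -3.1, 0.4]
grip_width: 0.0495
```

Call:
step_arm(
  slide=[
    [0,0,0.5],
    [0,0,0.5],
    [0,0,0],
    [0,0,0],
  ],
  twist=[0,0,0,0],
)

```text
time: 9.17
position: [0.5995, -0.312, 0.0578]
tool_rot: [0.999, 0.053, 0.0, 0.0]
ft_force: [2.5, -1.0, 4.4]
grip_width: 0.0497
```

Contact: z=0.0578 with about 6 N of lift, and the height matches tabs resting on the shaft's top. Now I turn gently in the + world direction (negative twist).

Call:
step_arm(
  slide=[
    [0,0,0],
    [0,0,0],
    [0,0,0],
    [0,0,0],
  ],
  twist=[-1.5,-1.5,-1.5,0],
)

```text
time: 9.5
position: [0.5994, -0.3122, 0.0571]
tool_rot: [0.996, 0.092, 0.0, 0.0]
ft_force: [2.3, -3.4, -0.8]
grip_width: 0.0492
```

Call:
step_arm(
  slide=[
    [0,0,0],
    [0,0,0],
    [0,0,0],
    [0,0,0],
  ],
  twist=[-1.5,-1.5,-1.5,0],
)

```text
time: 9.83
position: [0.5994, -0.3124, 0.0568]
tool_rot: [0.991, 0.131, 0.0, 0.0]
ft_force: [3.4, -4.3, -1.5]
grip_width: 0.0494
```

The lift force vanished, so the tabs may be over the keyways. I test by lowering.

Call:
step_arm(
  slide=[
    [0,0,0.7],
    [0,0,0.7],
    [0,0,0],
    [0,0,0],
  ],
  twist=[0,0,0,0],
)

```text
time: 10.17
position: [0.5996, -0.3123, 0.056]
tool_rot: [0.991, 0.131, 0.0, 0.0]
ft_force: [2.7, -4.5, -0.9]
grip_width: 0.0494
```

Call:
step_arm(
  slide=[
    [0.2,0.7,0.7],
    [0,0,0.7],
    [0,0,0.7],
    [0,0,0],
    [0,0,0],
  ],
  twist=[0,0,0,0,0],
)

```text
time: 10.58
position: [0.5996, -0.3123, 0.0537]
tool_rot: [0.991, 0.131, -0.0, -0.0]
ft_force: [1.1, -3.7, 0.0]
grip_width: 0.0494
```

The tabs are in: 4.7 mm below the stop with almost no force. I continue down to TCP z≈0.0464.

Call:
step_arm(
  slide=[
    [0,0.4,1],
    [0,0,1],
    [0,0,1],
    [0,0,1],
    [0,0,0],
    [0,0,0],
  ],
  twist=[0,0,0,0,0,0],
)

```text
time: 11.08
position: [0.5995, -0.3124, 0.0494]
tool_rot: [0.991, 0.131, -0.0, -0.001]
ft_force: [1.7, -2.9, -0.7]
grip_width: 0.0492
```

Call:
step_arm(
  slide=[
    [0,0,1],
    [0,0,1],
    [0,0,1],
    [0,0,0],
    [0,0,0],
    [0,0,0],
  ],
  twist=[0,0,0,0,0,0],
)

```text
time: 11.58
position: [0.5995, -0.3125, 0.0465]
tool_rot: [0.991, 0.131, -0.0, -0.0]
ft_force: [0.9, -0.9, -1.6]
grip_width: 0.0497
```

Call:
step_arm(
  slide=[
    [0,0,0.5],
    [0,0,0.5],
    [0,0,0],
    [0,0,0],
    [0,0,0],
  ],
  twist=[0,0,0,0,0],
)

```text
time: 12.0
position: [0.5996, -0.3125, 0.0464]
tool_rot: [0.991, 0.131, -0.0, -0.0]
ft_force: [-0.6, 1.2, 6.1]
grip_width: 0.0497
```

Call:
step_arm(
  slide=[
    [0,0,0.5],
    [0,0,0],
    [0,0,0],
  ],
  twist=[0,0,0],
)

```text
time: 12.25
position: [0.5996, -0.3125, 0.0464]
tool_rot: [0.991, 0.131, -0.0, -0.0]
ft_force: [-2.3, 2.0, 7.8]
grip_width: 0.0493
```

A firm stop at z=0.0464, exactly 12 mm below the tab-rest height. I relax the push, release, and rise straight up.

Call:
step_arm(
  slide=[
    [0,0,-0.7],
    [0,0,0],
    [0,0,0],
    [0,0,0],
    [0,0,0],
    [0,0,0],
    [0,0,0],
    [0,0,0],
  ],
  twist=[0,0,0,0,0,0,0,0],
  jaw=80,
)

```text
time: 12.92
position: [0.5999, -0.3129, 0.0459]
tool_rot: [0.991, 0.131, -0.0, -0.0]
ft_force: [0.2, -0.3, 0.1]
grip_width: 0.0797
```

Call:
step_arm(
  slide=[
    [0,0,-5],
    [0,0,-10],
    [0,0,-20],
    [0,0,-25],
    [0,0,-25],
    [0,0,-25],
    [0,0,-25],
    [0,0,-25],
    [0,0,0],
    [0,0,0],
  ],
  twist=[0,0,0,0,0,0,0,0,0,0],
)

```text
time: 13.75
position: [0.6009, -0.3136, 0.2091]
tool_rot: [0.991, 0.131, 0.002, 0.002]
ft_force: [-0.4, 0.2, -0.1]
grip_width: 0.0803
```

Call:
step_arm(
  slide=[
    [-25,20,0],
    [-25,20,0],
    [-25,20,0],
    [-25,20,0],
    [-25,20,0],
    [-25,20,0],
    [-25,20,0],
    [0,0,0],
    [0,0,0],
    [0,0,0],
  ],
  twist=[0,0,0,0,0,0,0,0,0,0],
)

```text
time: 14.58
position: [0.4666, -0.4925, 0.2047]
tool_rot: [0.991, 0.13, -0.0, -0.002]
ft_force: [0.1, 0.4, -0.6]
grip_width: 0.08
```

Run:
```python
from h import *
s=cam('side');t=cam('top')
cv2.imwrite('pics/end.png',np.hstack([cv2.resize(s['color'][190:310,330:490],None,fx=2.5,fy=2.5),cv2.resize(t['color'][142:262,268:428],None,fx=2.5,fy=2.5)]))
cv2.imwrite('pics/endtop.png',t['color'])
P=cloud(t).reshape(-1,3);d=np.hypot(P[:,0]-.6,P[:,1]+.3117)
for a,b in((0,.008),(.018,.024),(.027,.030),(.036,.044)):
    q=P[(d>a)&(d<b)];print(a,b,len(q),np.median(q[:,2]) if len(q) else 0)
print(robot.get_obs()['grip_width'])
```

```text
0 0.008 55 0.0517775731852439
0.018 0.024 203 0.04798856952370523
0.027 0.03 106 0.02535691493880665
0.036 0.044 496 0.01291979154751699
0.07982749795788673
```

View pics/end.png

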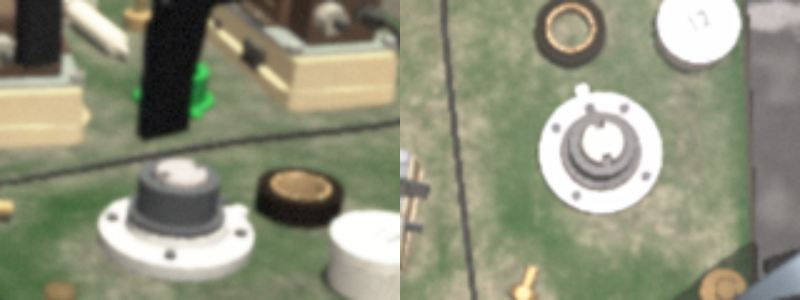

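View pics/endtop.png

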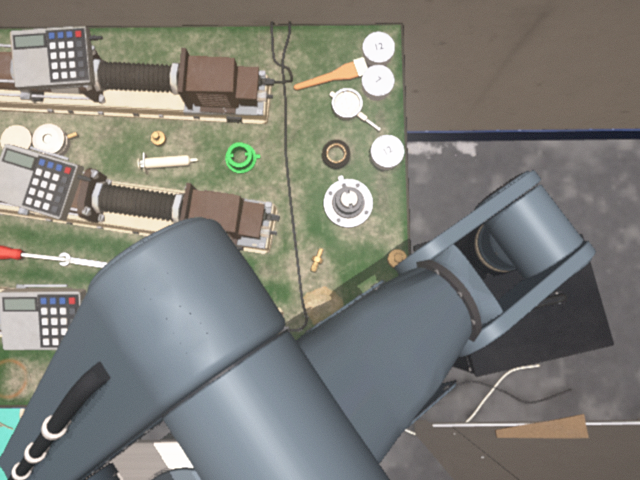

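The pictures show the collar home around the shaft at top (348,202), with its tabs in the keyways and the gripper clear. Its top measures z=48.0 mm (expected 48) and its foot top 25.4 mm (expected 25). The tape, tin, weight and fitting stand where they were.

```bash
python3 -c "
from rig import robot
print(robot.hand_in())"
```

```text
the job is handed in; nothing more can be done
None
```

The grey collar is on the shaft, fully home on the base and released. I handed the job in after about 14.7 s of robot time.

- **What I did:** I gripped the collar by its hub, aligned it with the side camera and lowered it until the tabs rested on the shaft's top. That was at tool height 57.8 mm with about 6 N of lift. A turn of about 9° dropped the tabs into the keyways. I then slid the collar down to a firm stop at 46.4 mm. The highest pressing force I read, at the end of a move, was about 10 N.
- **Last checks:** After release, the collar's top measured 48.0 mm above the bench (48 expected) and the top of its foot 25.4 mm (25 expected). The gripper was clear with the wrist force near zero. The tape, tin, fitting and weight looked unmoved; I compared them by eye only, and the arm partly hid the weight. The arm also hid the pink look-alike, so I did not re-check it.
- **Disagreements:** The two cameras first disagreed by 2 to 4 mm on positions. I settled this with two side views of the collar above the shaft. A side force of 2 to 5 N while the collar was on the shaft eased with small corrections.

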